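# Set the study timer to half an hour and start it

## Robot

A 6-joint arm with a two-finger parallel gripper is mounted at the origin on the work surface. World frame = base frame: x ahead of the robot, y to its left, z up, the work surface at z = 0. Lengths are in m, angles in rad, forces in N, time in s.
With the tool pointing down it reaches from about 0.35 to 0.85 m from the base axis. Payload 8.1 kg.
Tool frame: the origin (TCP) lies on the centre line of the jaws, within the pads' length; the fingertips stand 19 mm ahead of it and the grasp point (between the pads) is the TCP (env.tips_ahead is the distance from the TCP to the fingertips, in m); z points along the fingers, x is the direction in which the jaws open and shut, and the axes are right-handed (so a half turn about z gives the same grasp; the last joint's range is limited). The gripper opens to 93 mm and grips with 3 to 60 N. Pads are 15 mm wide; open, the fingers measure 128 mm over their backs; the gripper's body (75 mm by 188 mm) begins 65 mm behind the grasp point.
Start: joints at [-1.211, 0.13, 1.488, -0, 1.523, -0.085], TCP at [0.258, -0.542, 0.238] pointing down, gripper open.
Joint ranges: [-2.96, 2.96], [-0.89, 2.26], [0.02, 2.5], [-1.34, 4.48], [0, 2.73], [-2.66, 2.66]. Speed limits (rad/s): [2.39, 2.39, 2.79, 3.14, 3.14, 3.14].

## Interface

Orientations are given as a unit quaternion [w, x, y, z].
In Python, from rig import sensors, read_camera, camera_info, job, env gives the robot as it stands.
- The arm moves only by the tool servo_tool, never from a script. Its argument "series" is one flat list of numbers, 5 for each row, row after row: the shift along the tool's x, y, z in m, then the turn about the tool's z in degrees, then the opening, from 0 (shut) to 1 (fully open). A call has exactly 8 rows; each row is the pose to reach, as a shift and turn from the pose commanded when the call began, along the tool's axes at that moment; what a row does not reach only later rows make up. A row lasts 1/12 s, in which the tool goes at most 41.7 mm and 7.16 degrees, less where a joint would pass 70% of its speed; a pose out of reach is approached as far as the arm can. A call with a gripper value outside its range is refused whole. The fingers move at their own pace and stop on an object; the grip force is fixed at half the most. Time passes only in rows, so rows that repeat a pose let the fingers close, or fill a call up. It gives the time, the measured TCP pose, the force and the opening at its end, in the units of the state.
- sensors.sense(): the state, without advancing time (a new reading comes with each control period).
- read_camera(name): name is "scene" or "side" or "wrist"; returns the picture (400x640x3 uint8, red, green, blue); there is no depth.
- camera_info(name): a dict with "vfov" (degrees; the focal length in pixels is half the picture's height over the tangent of half this angle, whatever the lens; pixels are square), "cx", "cy" (the principal point, pixels), "k1" (the pictures are not rectified: a ray, as slopes to the right and down, at radius r is drawn at 1 + k1 r^2 times it, then the intrinsics apply), "world_to_cam" (4x4, takes a point from world to camera coordinates). Camera axes: x right, y down, z forward; pixel columns grow to the right and rows downward; lengths in m; the calibration is good to about 2 mm. A picture is of the moment at which its call begins: read the wrist's pose just before it. camera_info takes no time and is no camera call; for the wrist camera it gives the pose at the moment of the call.
- job.job_done(): hands the job in, once; it reports no verdict.
The state is a dict: "time_s": time; "joints": joint angles; "joint_vel": joint speeds; "effort": joint torques, N m; "eef_pos": TCP position; "eef_rot": TCP orientation; "force": force on the tool from outside, world axes, zero at the start; "moment": the same for the moment, N m; "width": opening from 0.0 (shut) to 1.0 (fully open).
Only numpy, scipy, OpenCV 4.12 (cv2) and the standard library are available. Lean on these libraries where they do the work, as an engineer would, in place of code of your own. Each camera call takes 0.05 s, during which the arm holds its last target.

## Task

Set the study timer for half an hour: with a fingertip, turn its big knurled dial clockwise by friction, click by click, until it has clicked into place with the pointer at the half-hour mark, the long mark at the front of the dial on the side of the buttons. Then start it: press the larger of the two front buttons right down and let it come up again. Do not press that button before the time is set, keep off the small button, do not lift the timer or shove it out of its place, and leave the other things on the desk where they are.

Things in the scene. Friction and masses are not known exactly. Their poses are not given: they have to be found in the camera images.
- timer: white desk timer lying flat on four rubber feet, loose, 0.7 to 1 kg in all: base 196 mm (x) x 130 mm (y), base top 24 mm above the desk; origin at the centre of its underside, z up. Its x axis points from the front edge (buttons, towards the robot) to the back edge, its y axis to its left. The dial's axis is vertical at x = +32 mm, y = 0; the buttons are at x = -66 mm
- dial_centre (a point): centre of the dial's flat top, on its axis, 46 mm above the desk; axes as the timer's. The dial: a metal disc, knurled rim 96 mm in diameter (wider than a gripper opens) 26 to 42 mm above the desk, smooth flat top 86 mm in diameter. Rubbing on the top (say 25 to 30 mm off the axis, pressing 4 to 12 N) or along the rim turns it, slipping up to a third; it does not give downwards
- dial (a joint): angle of the dial, rad, growing clockwise seen from above; range 0 to 6.283 with stops at both ends. A click (detent) every 0.5236 rad = five minutes: 0 has the pointer at the back (timer's +x), 1.571 at its right (-y), 3.142 at the front (-x) = the half hour. It starts in the click of 15, 20 or 25 minutes (1.571, 2.094 or 2.618), very rarely balanced between two clicks. About 0.05 N m takes it over a click; let go within about 0.2 rad of a click it snaps into it and stays
- pointer_tip (a point): outer end of the black pointer line on the dial's top, 41 mm from the dial's axis, 46 mm above the desk; turns with the dial
- start_button_top (a point): centre of the top of the larger round button (start), 28 mm diameter, at x = -66 mm, y = -30 mm on the timer (front right), its top 32 mm above the desk when up
- start_button (a joint): travel of the start button, m: 0 up, 0.006 fully down; sprung, 1.5 N to begin, 5 N fully down, comes up by itself
- reset_button_top (a point): centre of the top of the small round button (reset, not to be pressed), 16 mm diameter, at x = -66 mm, y = +36 mm on the timer (front left), top 32 mm above the desk
- reset_button (a joint): travel of the reset button, m: 0 up, 0.006 fully down
- glue_stick: glue stick standing upright, 28 mm diameter, 85 mm tall; origin at the centre of its underside; stands to the left of the timer
- earphone_case: white rounded earphone case, 60 x 48 x 24 mm; origin at the centre of its underside; lies left of the timer
- eraser: eraser in a card sleeve, 55 x 24 x 14 mm; origin at the centre of its underside; lies right of the timer's front corner
- note_block: square block of note paper, 76 x 76 x 20 mm; origin at the centre of its underside; lies right of the timer
- highlighter: flat highlighter pen, 120 x 24 x 15 mm; origin at the middle of its underside, x along its length; lies behind the timer
- mug: white mug, 82 mm diameter, 92 mm tall, handle at +y; origin at the centre of its underside
- tea_tin: dark tea tin, 80 mm diameter, 149 mm tall; origin at the centre of its underside
Things that resemble listed ones, but are neither listed nor needed, are in the scene too. Leave any purple look-alike of the timer alone.

How it is judged:
On the way, in this order (a step that is already met when the one before it is completed fails the run):
1. the dial has clicked in at the half-hour mark (value of joint dial between 3.01159 and 3.27159 rad), for 0.3 s.
2. the start button is pressed down, with the dial at the half hour (all of step 1 and value of joint start_button above 0.0045 m), for 0.04 s.
At the end, for the whole second after the job is handed in: The dial rests in its click at the half hour (3.142 rad, within 0.13 rad), the start button has been pressed (at least 4.5 of 6 mm) after that and is up again, the small button is up, the timer lies flat within 30 mm of where it stood, and every other thing is within 20 mm of where it was (all of step 1 and velocity of joint dial between -0.1 and 0.1 rad/s and value of joint each of start_button, reset_button below 0.0015 m and distance of timer from where it was at the start of the episode below 0.03 m and angle between timer's own z axis and vertical below 0.05 rad and distance of each of glue_stick, earphone_case, eraser, note_block, highlighter, mug, tea_tin from where it was at the start of the episode below 0.02 m); the robot touches nothing.
It fails at once if the start button is pressed while the dial is not at the half hour (value of joint start_button above 0.003 m and not (value of joint dial between 3.01159 and 3.27159 rad)).
It fails at once if the small reset button is pressed (value of joint reset_button above 0.003 m).
It fails at once if the timer is shoved away more than 30 mm (distance of timer from where it was at the start of the episode above 0.03 m).
It fails at once if the timer is lifted or tipped (height (world z) of timer above 0.008 m or angle between timer's own z axis and vertical above 0.12 rad).
It fails at once if another thing on the desk is lifted, carried or knocked away (distance of any of glue_stick, earphone_case, eraser, note_block, highlighter, mug, tea_tin from where it was at the start of the episode above 0.02 m).
It also fails if it takes over 61 s, if anything falls off the work surface, if the arm or the gripper's body presses on something with over 40 N, if the wrist force passes 120 N, or if a joint passes its speed limit or range.

## Working session

There is one attempt and no reset: what is moved stays moved. The work goes in short steps, Python scripts to look and compute and a tool call to move; the robot and the scene stay as the last step left them, time stands still between calls to the robot, and variables do not carry over. Pictures are saved under pics/ and viewed, and the job is handed in when it is done.

Besides the shell and the picture viewer there is one more tool, called as name(argument=value, ...), one argument or row to a line, values as JSON. servo_tool: Moves the arm, as the interface text tells. Its arguments: {"type":"object","properties":{"series":{"type":"array"}},"required":["series"]}

```bash
mkdir -p pics; ls; cat > h.py <<'E'
import numpy as np, cv2
from rig import sensors, read_camera, camera_info, job, env
def snap(cam,name):
    im=read_camera(cam); cv2.imwrite(f'pics/{name}.png',im[:,:,::-1]); return im
def ray(cam,u,v,z,ci=None):
    c=ci or camera_info(cam); f=200/np.tan(np.radians(c['vfov'])/2)
    d=np.array([(u-c['cx'])/f,(v-c['cy'])/f]); s=d.copy()
    for _ in range(30): s=d/(1+c['k1']*(s@s))
    T=np.array(c['world_to_cam']); R=T[:3,:3]; o=-R.T@T[:3,3]; w=R.T@np.array([s[0],s[1],1])
    return o+w*(z-o[2])/w[2]
def proj(cam,p,ci=None):
    c=ci or camera_info(cam); f=200/np.tan(np.radians(c['vfov'])/2)
    T=np.array(c['world_to_cam']); q=T[:3,:3]@np.array(p)+T[:3,3]; s=q[:2]/q[2]
    s=s*(1+c['k1']*(s@s)); return s*f+[c['cx'],c['cy']]
def crop(name,out,u0,v0,u1,v1,k):
    im=cv2.imread(f'pics/{name}.png')[v0:v1,u0:u1]; cv2.imwrite(f'pics/{out}.png',cv2.resize(im,None,fx=k,fy=k,interpolation=cv2.INTER_CUBIC))
E
python3 - <<'E'
from h import *
print(sensors.sense())
snap('scene','s0'); snap('side','d0'); snap('wrist','w0')
for c in('scene','side','wrist'): print(c,camera_info(c))
E
```

```text
pics
{'time_s': 0.0, 'joints': array([-1.21138996e+00,  1.31126609e-01,  1.48925355e+00,  1.24741297e-05,
        1.52303385e+00, -8.54001106e-02]), 'joint_vel': array([ 0.00114893, -0.00083237,  0.00087424,  0.00084965,  0.00049613,
       -0.00054876]), 'effort': array([ 1.09806719e-03, -5.59842718e+01, -4.91751659e+01,  7.70762167e-02,
        3.58129630e-02, -1.19093434e-04]), 'eef_pos': array([ 0.25800521, -0.5411022 ,  0.23662221]), 'eef_rot': array([-5.54929839e-04,  8.45659938e-01, -5.33721313e-01, -7.22095840e-04]), 'force': array([ 0.71020199,  0.12928429, -0.22986295]), 'moment': array([ 0.08248353,  0.00820668, -0.01786549]), 'width': 0.9957217169029194}
scene {'vfov': 57.3268299321163, 'cx': 325.3145408698453, 'cy': 205.19344690667998, 'k1': -0.04317363594877425, 'world_to_cam': array([[ 0.24502985,  0.96948947,  0.00710981, -0.14560868],
       [ 0.67536138, -0.16542099, -0.71869528, -0.29141316],
       [-0.69559139,  0.18090349, -0.69528883,  1.35197425],
       [ 0.        ,  0.        ,  0.        ,  1.        ]])}
side {'vfov': 56.97204378322249, 'cx': 318.12829674420686, 'cy': 198.97100717817625, 'k1': -0.023688434023928236, 'world_to_cam': array([[-0.99981459, -0.00959548, -0.01669451,  0.52652257],
       [ 0.00379392,  0.75183262, -0.65934309,  0.02325944],
       [ 0.01887819, -0.65928418, -0.75165682,  0.96895007],
       [ 0.        ,  0.        ,  0.        ,  1.        ]])}
wrist {'vfov': 58.7324112697991, 'cx': 320.71731468422564, 'cy': 194.26996259184287, 'k1': -0.043765600251874, 'world_to_cam': array([[ 4.30401775e-01, -9.02637021e-01, -8.49171270e-04,
        -6.00415610e-01],
       [-8.65279162e-01, -4.12856022e-01,  2.84327059e-01,
        -3.41469606e-02],
       [-2.56994715e-01, -1.21640101e-01, -9.58726970e-01,
         3.90525263e-01],
       [ 0.00000000e+00,  0.00000000e+00,  0.00000000e+00,
         1.00000000e+00]])}
```

View pics/s0.png

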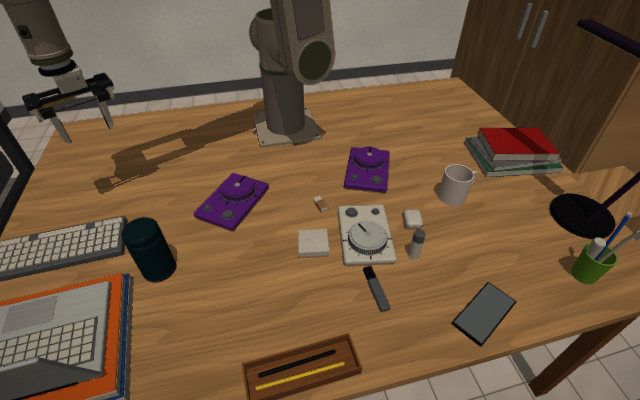

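View pics/d0.png

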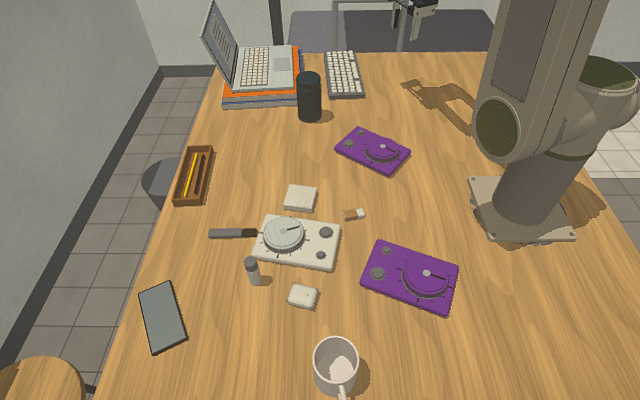

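Candidates: the white timer at scene (367,235), and purple look-alikes at (232,200) and (368,168). The white one matches the description, so I'll check it in a close crop.

```bash
python3 - <<'E'
from h import *
crop('s0','s0c',300,185,440,285,5.6); crop('d0','d0c',230,190,370,290,5.6)
E
```

```text
(no output)
```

View pics/s0c.png

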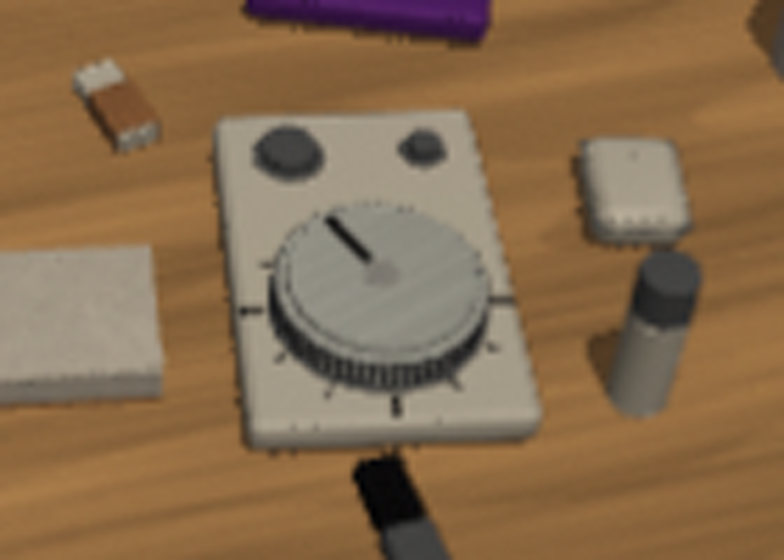

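View pics/d0c.png

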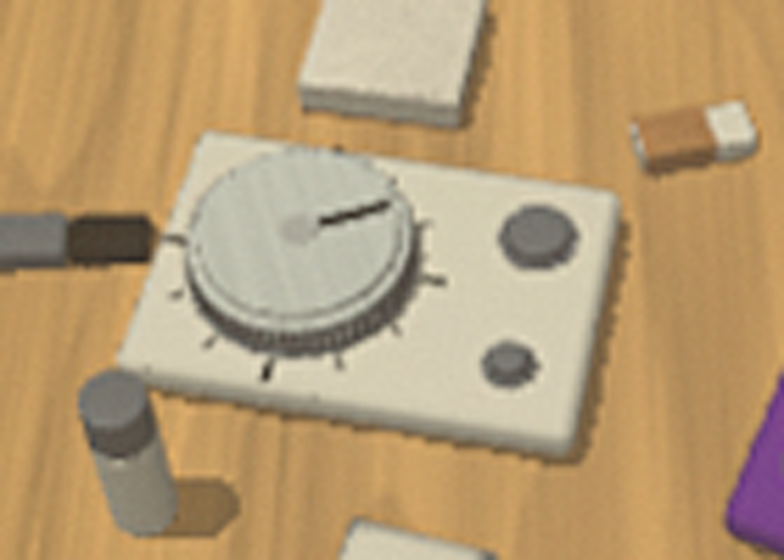

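```bash
python3 - <<'E'
from h import *
L={'scene':dict(dc=(380,272),tip=(332,218),st=(290,147),rs=(423,143)),'side':dict(dc=(300,229),tip=(389,204),st=(540,231),rs=(511,360))}
o={'scene':(300,185),'side':(230,190)}
P={}
for c in L:
    for k,(a,b) in L[c].items():
        z=.046 if k in('dc','tip') else .032
        P[c,k]=ray(c,a/5.6+o[c][0],b/5.6+o[c][1],z); print(c,k,P[c,k].round(4))
m={k:(P['scene',k]+P['side',k])/2 for k in L['scene']}
a=m['st']-m['rs']; print('yaw from buttons',np.degrees(np.arctan2(-a[0]*-1, -a[1])) , a)
b=m['dc']-(m['st']*6/11+m['rs']*5/11); print('yaw x',np.degrees(np.arctan2(b[1],b[0])),np.linalg.norm(b[:2]))
yaw=np.arctan2(b[1],b[0])
for c in L:
    t=P[c,'tip']-P[c,'dc']; print('dial',(yaw-np.arctan2(t[1],t[0]))%6.283, np.linalg.norm(t))
print(m)
E
```

```text
scene dc [0.6112 0.1051 0.046 ]
scene tip [0.5747 0.0944 0.046 ]
scene st [0.5129 0.0942 0.032 ]
scene rs [0.5257 0.1578 0.032 ]
side dc [0.6069 0.1072 0.046 ]
side tip [0.5697 0.0941 0.046 ]
side st [0.5051 0.0982 0.032 ]
side rs [0.5173 0.1636 0.032 ]
yaw from buttons -10.975583340672925 [-0.01250282 -0.06446808  0.        ]
yaw x -11.613892680268705 0.09636437234099937
dial 2.655414176000167 0.03806289910167208
dial 2.5995578506026926 0.03948971204668635
{'dc': array([0.60907333, 0.10613444, 0.046     ]), 'tip': array([0.57218252, 0.09423916, 0.046     ]), 'st': array([0.50899878, 0.09623041, 0.032     ]), 'rs': array([0.52150159, 0.16069848, 0.032     ])}
```

View pics/w0.png

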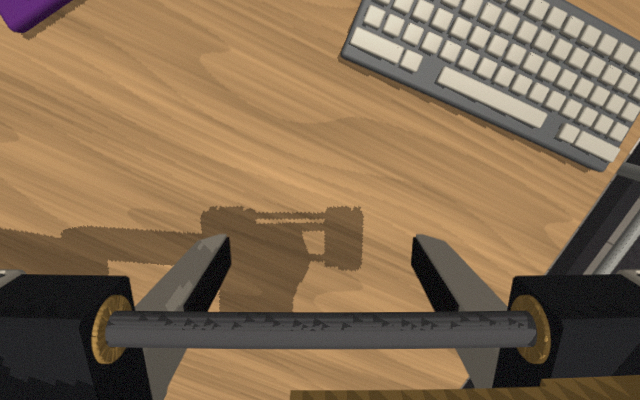

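Timer yaw is about −11°, the dial centre is near (0.609, 0.106), and the dial is at about 2.62, so it needs one click clockwise. Approaching at height with the fingers shut.

servo_tool(
  series=[-0.022,-0.032,0,-4,0,-0.044,-0.064,0,-8,0,-0.066,-0.096,0,-12,0,-0.088,-0.128,0,-16,0,-0.11,-0.16,0,-20,0,-0.132,-0.192,0,-24,0,-0.154,-0.224,0,-28,0,-0.176,-0.256,0,-32,0],
)

```text
time_s: 0.82
eef_pos: [0.4139, -0.2708, 0.2375]
eef_rot: [-0.0, 0.96, -0.278, -0.0]
force: [1.0, 0.9, 1.0]
width: 0.475
```

```bash
cat >> h.py <<'E'
def tool(target_xy,yaw_deg,z):
    s=sensors.sense(); q=s['eef_rot']; w,x,y,zz=q
    from scipy.spatial.transform import Rotation as Ro
    R=Ro.from_quat([x,y,zz,w]).as_matrix(); d=np.array([*target_xy,z])-s['eef_pos']
    yaw=np.degrees(np.arctan2(R[1,0],R[0,0]))
    print('t',round(s['time_s'],2),'pos',s['eef_pos'].round(4),'yaw',yaw.round(2),'F',s['force'].round(2),'M',s['moment'].round(2))
    print('shift tool',(R.T@d).round(4),'turn',round(yaw-yaw_deg,2))
E
python3 -c "
from h import *
tool((.6124,.0793),7,.12)"
```

```text
t 0.82 pos [ 0.4139 -0.2708  0.2375] yaw -32.33 F [1.   0.87 0.96] M [-0.04 -0.01 -0.01]
shift tool [-0.0195 -0.4019  0.1175] turn -39.33
```

servo_tool(
  series=[-0.002,-0.04,0,-5,0,-0.004,-0.08,0,-10,0,-0.006,-0.12,0,-15,0,-0.008,-0.16,0,-20,0,-0.01,-0.2,0,-25,0,-0.012,-0.24,0,-30,0,-0.014,-0.28,0,-35,0,-0.016,-0.31,0,-39,0],
)

```text
time_s: 1.48
eef_pos: [0.5675, 0.0004, 0.2373]
eef_rot: [-0.0, 0.998, 0.059, 0.0]
force: [0.0, -0.7, -0.3]
width: 0.003
```

```bash
python3 -c "
from h import *
tool((.6124,.0793),7,.12)
ci=camera_info('wrist');snap('wrist','w1');print(proj('wrist',[.609,.106,.046],ci))
import json;json.dump({k:(v.tolist() if hasattr(v,'tolist') else v) for k,v in ci.items()},open('w1.json','w'))"
```

```text
t 1.48 pos [5.675e-01 4.000e-04 2.373e-01] yaw 6.82 F [ 0.   -0.74 -0.3 ] M [ 0.01 -0.14  0.01]
shift tool [ 0.0539 -0.0729  0.1174] turn -0.18
[380.9793597  64.3185741]
```

View pics/w1.png

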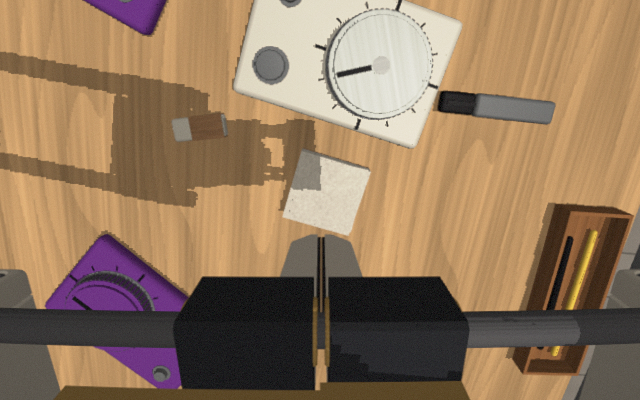

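The wrist view shows the dial hub at (381,65), exactly where I predicted it. The pointer tip is at (338,74) and the start button at (270,65).

```bash
python3 -c "
from h import *;import json
ci=json.load(open('w1.json'))
dc=ray('wrist',381,65,.046,ci);tip=ray('wrist',338,74,.046,ci);st=ray('wrist',270.5,64,.032,ci)
print(dc,tip,st)
a=np.array([-.098,-.030]);v=(st-dc)[:2];print('len',np.linalg.norm(v),np.linalg.norm(a));yaw=np.arctan2(v[1],v[0])-np.arctan2(a[1],a[0]);print('yaw',np.degrees(yaw)%360-360)
t=tip-dc;print('dial',(yaw-np.arctan2(t[1],t[0]))%6.2832)
tool(dc[:2]+.027*np.array([np.cos(np.radians(-83)),np.sin(np.radians(-83))]),7,.075)"
```

```text
[0.6091128  0.10542477 0.046     ] [0.57163824 0.09298806 0.046     ] [0.50818993 0.09507652 0.032     ]
len 0.10145201817779463 0.10248902380255166
yaw -11.166095536451053
dial 2.626274077803545
t 1.53 pos [0.5688 0.0042 0.2371] yaw 7.21 F [-2.39  2.9  -0.06] M [ 0.04 -0.03 -0.01]
shift tool [ 0.0524 -0.0678  0.1624] turn 0.21
```

servo_tool(
  series=[0.025,-0.033,0.03,0,0,0.051,-0.066,0.06,0,0,0.051,-0.066,0.09,0,0,0.051,-0.066,0.12,0,0,0.051,-0.066,0.145,0,0,0.051,-0.066,0.16,0,0,0.051,-0.066,0.16,0,0,0.051,-0.066,0.16,0,0],
)

```text
time_s: 2.2
eef_pos: [0.6089, 0.0687, 0.0765]
eef_rot: [-0.0, 0.998, 0.057, -0.001]
force: [2.1, -0.4, -0.0]
width: 0.006
```

```bash
python3 -c "
from h import *
tool((.6124,.0786),7,.065)
snap('side','d2');crop('d2','d2c',200,150,380,290,4)
snap('wrist','w2')"
```

```text
t 2.2 pos [0.6089 0.0687 0.0765] yaw 6.48 F [ 2.08 -0.35 -0.04] M [ 0.02 -0.15  0.01]
shift tool [ 0.0047 -0.0094  0.0115] turn -0.52
```

View pics/d2c.png

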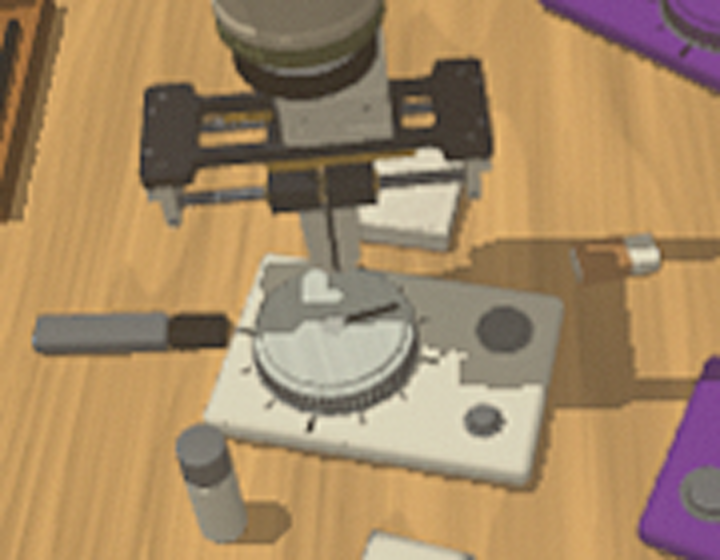

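View pics/w2.png

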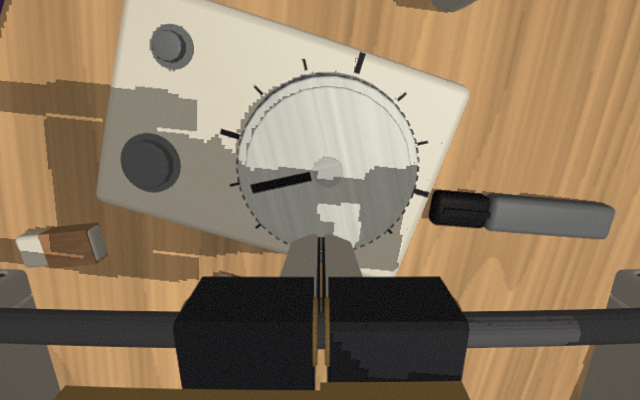

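servo_tool(
  series=[0.003,-0.005,0.002,0,0,0.004,-0.009,0.004,0,0,0.004,-0.009,0.006,0,0,0.004,-0.009,0.007,0,0,0.004,-0.009,0.008,0,0,0.004,-0.009,0.009,0,0,0.004,-0.009,0.01,0,0,0.004,-0.009,0.01,0,0],
)

```text
time_s: 2.97
eef_pos: [0.6127, 0.0781, 0.0673]
eef_rot: [0.0, 0.998, 0.057, -0.0]
force: [-0.1, -0.6, 1.4]
width: 0.006
```

```bash
python3 -c "
from h import *
tool((.6124,.0786),7,.065)"
```

```text
t 2.97 pos [0.6127 0.0781 0.0673] yaw 6.48 F [-0.06 -0.62  1.38] M [-0.04 -0.05  0.02]
shift tool [-0.0002 -0.0006  0.0023] turn -0.52
```

servo_tool(
  series=[0,0,0.0005,0,0,0,0,0.001,0,0,0,0,0.0015,0,0,0,0,0.002,0,0,0,0,0.0025,0,0,0,0,0.0025,0,0,0,0,0.0025,0,0,0,0,0.0025,0,0],
)

```text
time_s: 3.63
eef_pos: [0.613, 0.0781, 0.0653]
eef_rot: [0.0, 0.998, 0.057, 0.0]
force: [-0.3, -0.9, 1.6]
width: 0.003
```

```bash
python3 -c "
from h import *
tool((.6124,.0786),7,.065)"
```

```text
t 3.63 pos [0.613  0.0781 0.0653] yaw 6.48 F [-0.34 -0.88  1.62] M [-0.08  0.02 -0.02]
shift tool [-0.0005 -0.0005  0.0003] turn -0.52
```

servo_tool(
  series=[0,0,0.0003,0,0,0,0,0.0005,0,0,0,0,0.0008,0,0,0,0,0.001,0,0,0,0,0.001,0,0,0,0,0.001,0,0,0,0,0.001,0,0,0,0,0.001,0,0],
)

```text
time_s: 4.3
eef_pos: [0.6132, 0.0781, 0.0652]
eef_rot: [0.0, 0.998, 0.057, 0.0]
force: [-3.4, -0.4, 9.3]
width: 0.005
```

Pressing with about 8–9 N at 28 mm off the axis. Next is a 35° clockwise arc about the dial axis.

servo_tool(
  series=[-0.0024,0,0.001,5,0,-0.0048,-0.0003,0.001,10,0,-0.0072,-0.0007,0.001,15,0,-0.0096,-0.0014,0.001,20,0,-0.0118,-0.0022,0.001,25,0,-0.014,-0.0032,0.001,30,0,-0.0161,-0.0045,0.001,35,0,-0.0161,-0.0045,0.001,35,0],
)

```text
time_s: 4.97
eef_pos: [0.5979, 0.0806, 0.0652]
eef_rot: [-0.0, 0.968, -0.249, 0.002]
force: [-0.8, -2.1, 10.0]
width: 0.007
```

```bash
python3 -c "
from h import *
tool((.6124,.0786),7,.065)
snap('side','d3');crop('d3','d3c',200,150,380,290,4)
snap('wrist','w3')"
```

```text
t 4.97 pos [0.5979 0.0806 0.0652] yaw -28.84 F [-0.76 -2.11  9.99] M [-0.31  0.1  -0.02]
shift tool [ 0.0137 -0.0053  0.0002] turn -35.84
```

View pics/w3.png

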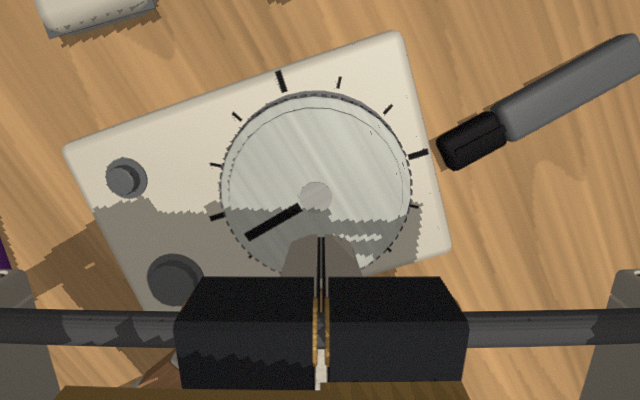

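View pics/d3c.png

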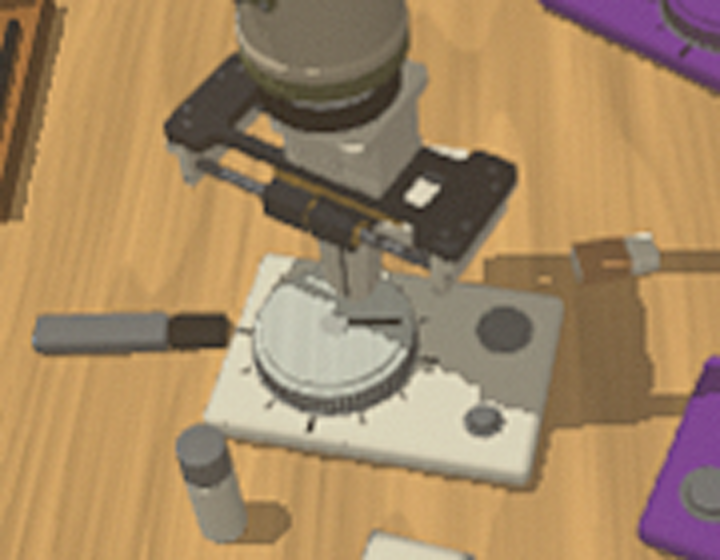

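The dial moved by less than the stroke, because it slipped. Measuring the angle: hub (316,197), tip (247,236).

```bash
python3 -c "
from h import *
dc=ray('wrist',316,197,.046);t=ray('wrist',247,236,.046)-dc
print(dc,((np.radians(-11.2)-np.arctan2(t[1],t[0]))%6.2832),np.linalg.norm(t))
dc=ray('side',200+334/4,150+323/4,.046);t=ray('side',200+401/4,150+321/4,.046)-dc
print(dc,((np.radians(-11.2)-np.arctan2(t[1],t[0]))%6.2832),np.linalg.norm(t))"
```

```text
[0.60927109 0.10550728 0.046     ] 2.912378214893749 0.040562274816338985
[0.60712482 0.10677747 0.046     ] 2.9115150772754363 0.03981774221042593
```

servo_tool(
  series=[-0.0024,0.0001,0,5,0,-0.0048,0,0,10,0,-0.0067,-0.0003,0,14,0,-0.0067,-0.0003,0,14,0,-0.0067,-0.0003,-0.004,14,0,-0.0067,-0.0003,-0.015,14,0,-0.0067,-0.0003,-0.03,14,0,-0.0067,-0.0003,-0.03,14,0],
)

```text
time_s: 5.73
eef_pos: [0.5924, 0.0845, 0.0965]
eef_rot: [-0.001, 0.932, -0.362, 0.002]
force: [1.2, 0.5, 1.1]
width: 0.008
```

```bash
python3 -c "
from h import *
tool((.6124,.0786),7,.065)
snap('side','d4');crop('d4','d4c',200,150,380,290,4)
snap('wrist','w4')"
```

```text
t 5.73 pos [0.5924 0.0845 0.0965] yaw -42.5 F [1.16 0.45 1.07] M [-0.   -0.03 -0.04]
shift tool [ 0.0186 -0.0091  0.0316] turn -49.5
```

View pics/w4.png

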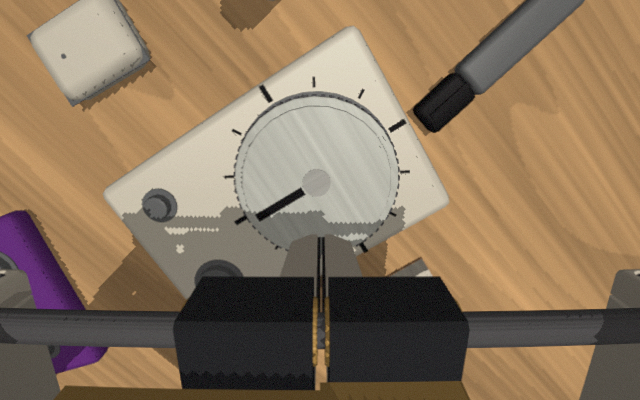

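View pics/d4c.png

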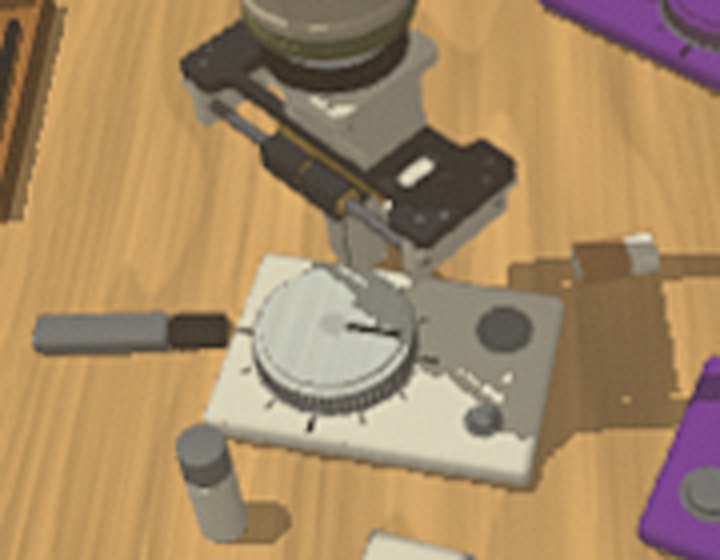

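The pointer (258,218) lies in line with the hub (316,182) and the long front mark (241,220). Checking the angle and getting the vector to the start button.

```bash
python3 -c "
from h import *
dc=ray('wrist',316,182,.046);t=ray('wrist',258,218,.046)-dc
print(dc,((np.radians(-11.2)-np.arctan2(t[1],t[0]))%6.2832),np.linalg.norm(t))
dc=ray('side',200+334/4,150+323/4,.046);t=ray('side',200+400/4,150+333/4,.046)-dc
print(dc,((np.radians(-11.2)-np.arctan2(t[1],t[0]))%6.2832),np.linalg.norm(t))
y=np.radians(-11.2);print([.6092-.098*np.cos(y)-.03*np.sin(y)*-1*1, .1058-.098*np.sin(y)-.03*np.cos(y)])
tool((.5082,.0952),7,.12)"
```

```text
[0.60841746 0.10600826 0.046     ] 3.119750699864806 0.04027248708214412
[0.60712482 0.10677747 0.046     ] 3.130826967518362 0.04025124488028651
[np.float64(0.50723936423918), np.float64(0.09540631175908151)]
t 5.83 pos [0.5912 0.0843 0.0939] yaw -42.51 F [ 0.32 -0.22 -0.07] M [-0.02 -0.08  0.08]
shift tool [-0.0685  0.0481 -0.0262] turn -49.51
```

servo_tool(
  series=[-0.014,0.01,0,-6,0,-0.028,0.019,0,-12,0,-0.042,0.029,0,-18,0,-0.056,0.039,0,-24,0,-0.068,0.048,0,-30,0,-0.068,0.048,0.01,-31,0,-0.068,0.048,0.02,-31,0,-0.068,0.048,0.026,-31,0],
)

```text
time_s: 6.5
eef_pos: [0.5076, 0.0947, 0.0651]
eef_rot: [0.0, 0.995, -0.102, -0.001]
force: [-0.1, -1.0, -0.1]
width: 0.002
```

```bash
python3 -c "
from h import *
snap('side','d5');crop('d5','d5c',200,150,380,290,4)
tool((.5078,.0953),-11.5,.051)"
```

```text
t 6.55 pos [0.5069 0.0945 0.064 ] yaw -11.68 F [-1.43  0.18 -2.02] M [-0.04 -0.04  0.02]
shift tool [ 0.0007 -0.0009  0.013 ] turn -0.18
```

View pics/d5c.png

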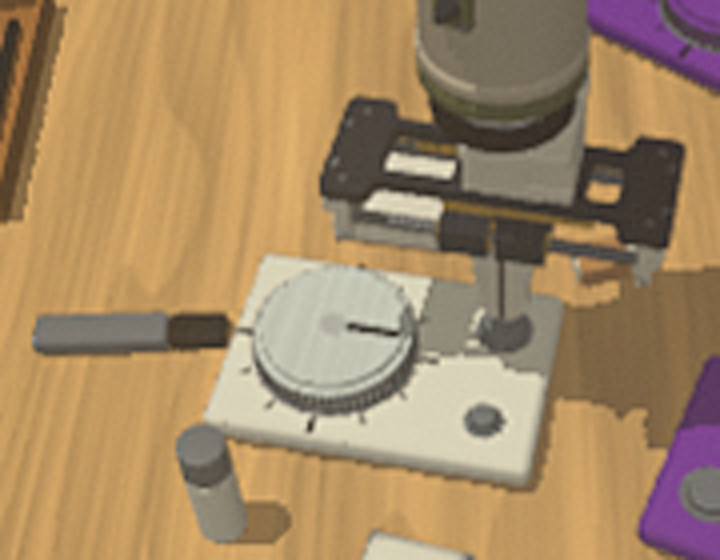

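The finger is above the start button and the dial pointer is still at the mark. Pressing.

servo_tool(
  series=[0.0005,-0.0005,0.006,0,0,0.0005,-0.0005,0.011,0,0,0.0005,-0.0005,0.014,0,0,0.0005,-0.0005,0.016,0,0,0.0005,-0.0005,0.018,0,0,0.0005,-0.0005,0.0195,0,0,0.0005,-0.0005,0.0195,0,0,0.0005,-0.0005,0.0195,0,0],
)

```text
time_s: 7.22
eef_pos: [0.5087, 0.0952, 0.0479]
eef_rot: [0.0, 0.995, -0.1, -0.0]
force: [-2.2, -1.3, 3.4]
width: 0.005
```

About 3.5 mm down at 3.4 N, so it is not right down yet. Pushing further.

servo_tool(
  series=[0,0,0.001,0,0,0,0,0.002,0,0,0,0,0.003,0,0,0,0,0.0035,0,0,0,0,0.004,0,0,0,0,0.004,0,0,0,0,0.004,0,0,0,0,0.004,0,0],
)

```text
time_s: 7.88
eef_pos: [0.5089, 0.0952, 0.045]
eef_rot: [0.0, 0.995, -0.1, 0.0]
force: [-8.4, -1.1, 17.0]
width: 0.008
```

It bottomed out (z 0.045, 17 N). Releasing straight up.

servo_tool(
  series=[0,0,-0.003,0,0,0,0,-0.008,0,0,0,0,-0.02,0,0,0,0,-0.05,0,0,0,0,-0.08,0,0,0,0,-0.11,0,0,-0.03,0,-0.14,0,0,-0.06,0,-0.15,0,0],
)

```text
time_s: 8.55
eef_pos: [0.452, 0.1074, 0.1989]
eef_rot: [-0.001, 0.995, -0.101, 0.003]
force: [-0.3, 0.4, 0.8]
width: 0.005
```

servo_tool(
  series=[-0.01,0.04,0,0,0,-0.02,0.08,0,0,0,-0.03,0.12,0,0,0,-0.03,0.16,0,0,0,-0.03,0.2,0,0,0,-0.03,0.2,0,0,0,-0.03,0.2,0,0,0,-0.03,0.2,0,0,0],
)

```text
time_s: 9.22
eef_pos: [0.3808, -0.0826, 0.1941]
eef_rot: [-0.0, 0.995, -0.101, 0.0]
force: [-0.4, 0.3, 0.0]
width: 0.006
```

```bash
python3 -c "
from h import *
tool((.6124,.0786),7,.065)
snap('side','d6');crop('d6','d6c',200,150,380,290,4)
snap('scene','s6');crop('s6','s6c',300,185,440,285,5.6)
dc=ray('side',200+334/4,150+323/4,.046);t=ray('side',200+400/4,150+333/4,.046)-dc"
```

```text
t 9.22 pos [ 0.3808 -0.0826  0.1941] yaw -11.6 F [-0.41  0.31  0.04] M [-0.02 -0.06  0.03]
shift tool [ 0.1944 -0.2044  0.1294] turn -18.6
```

View pics/d6c.png

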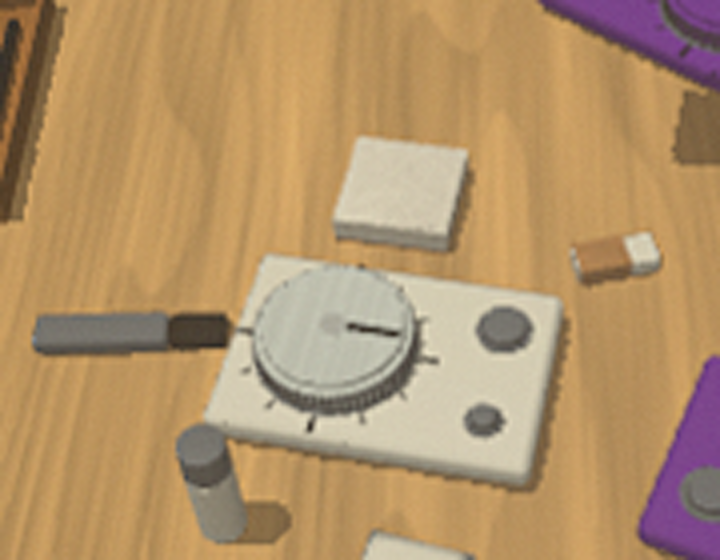

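View pics/s6c.png

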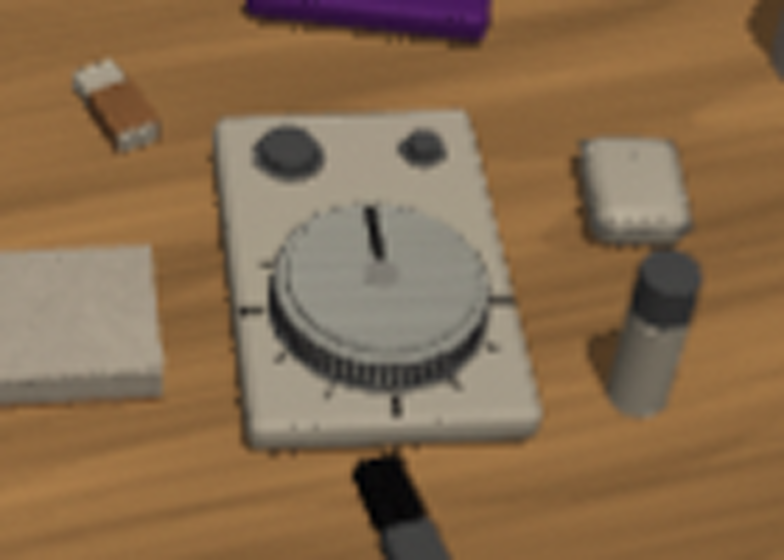

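Nothing on the desk has moved, both buttons are up, and the pointer is at the half hour. Handing in.

```bash
python3 -c "
from h import *
print(job.job_done())"
```

```text
the job is handed in; nothing more can be done
None
```

The timer is set to the half hour and the start button has been pressed and released. I handed the job in at about 9 s of the 61 s allowed; no verdict is reported.

- **Dial:** It started at about 2.62 rad (25 minutes), so it needed one click. I turned it with the shut fingertips, about 28 mm off the axis, pressing 9–10 N. The first 35° stroke slipped more than the third the task allows for and only reached 2.91 rad. A further 14° stroke and a lift let it click in. It measured 3.12 rad from the wrist camera and 3.13 rad from the side camera, against 3.142.
- **Start button:** My first push went only about 3.5 mm down, judging by tool height. I pushed further until it bottomed at 17 N, then lifted straight off.
- **Last pictures:** Both buttons look up, and the timer and the things near it are where they were at the start. The mug and the tea tin were outside my last close crops; the arm passed well above the desk the whole way. The arm is clear of everything.

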